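Open the steam-bending box and hold its lid for a workmate

TASK

The wood strips in the steam-bending box have cooled and a workmate needs both hands to draw them out. The round vent cap only sits loosely on the lid and would slide off, so lift it off first and set it down gently, right way up, on a clear bit of the bench top; then raise the box's lid by its front knob, never letting it fall, and hold it open at 60 degrees. Finish while still holding the lid there, and leave the other things on the bench where they are.

Things in the scene. Friction and masses are not known exactly. Their poses are not given: they have to be found in the camera images.
- steam_box: plywood box on two dark battens, fixed to the bench, 200 mm deep (x) x 320 mm wide (y), 110 mm high without the lid; a dial thermometer low in its front, a brass spigot on its +y end. Origin: centre of its underside, on the bench top. Its own +x points from the front (robot's side) to the hinges at the back, z up.
- lid (a joint): hinge of the plywood lid (0.6 kg, free, falls shut from below 90 degrees): 0 closed, grows as the front edge rises, 1.047 = 60 degrees, stop at 1.8. Closed, its flat top lies 122 mm above the bench; it reaches 221 mm from the hinge line to the face of a 36 mm high front rail. A vent collar, 56 mm outer diameter, 14 mm high, stands on it 100 mm in front of the hinge line (over the box centre).
- lid_hinge (a point): middle of the lid's hinge line, at the top rear edge of the box (box frame x +100 mm, y 0, z 110 mm); the hinge line runs along the box's y; fixed
- lid_grip (a point): centre of the head of the lid's wooden knob; moves with the lid. The knob points out of the middle of the front rail (box -x when closed); head 30 mm diameter, 22 mm long. Closed, this point is 249 mm in front of the hinge line, 6 mm below it, 104 mm above the bench and 28 mm off the rail's face. From above it can be gripped across the box's y.
- vent_cap: loose turned wooden cap, 74 mm diameter, 26 mm high, knob on top (head 28 mm diameter; 56 mm high over all); 0.12 kg. Hollow: its skirt stands on the lid round the collar, 4 mm play, 14 mm overlap. Origin: centre of its open underside (122 mm above the bench at the start, 0 on the bench); z up through the knob, whose head is centred 46 mm above the origin.
- offcut_c: bystander: strip of wood, 30 x 150 x 18 mm, lying along its own y on the bench right of the box, with clear bench top on its near side (toward the robot); origin: centre of its underside
- folding_rule: bystander: folded yellow rule, 16 x 230 x 18 mm, lying along its own y near the bench's front edge; origin: centre of its underside
- glue_bottle: bystander: white glue bottle, 54 mm diameter, 173 mm tall, standing behind the offcut, right of the box; origin: centre of its underside
Not all that is in view belongs to the job. Several things have the shape of the vent_cap; the one meant has the colours described above.

How it is judged:
On the way, in this order (a step that is already met when the one before it is completed fails the run):
1. the cap is lifted clear of the lid in the gripper, the lid still shut (height (world z) of vent_cap above 0.145 m and contact force between the fingers and vent_cap above 0.3 N and value of joint lid below 0.06 rad), for 0.1 s.
2. the cap stands right way up on the bench top, let go, the lid still shut (height (world z) of vent_cap between -0.006 and 0.006 m and angle between vent_cap's own z axis and vertical below 0.1 rad and linear speed of vent_cap below 0.02 m/s and contact force between the fingers and vent_cap below 0.1 N and value of joint lid below 0.06 rad), for 0.2 s.
3. the lid is raised by its knob (value of joint lid above 0.4 rad and distance between the grasp point and lid_grip below 0.05 m and contact force between the fingers and steam_box above 0.3 N), for 0.1 s.
At the end, for the whole second after the job is handed in: The lid stands still at 60 degrees (within 7), carried by the gripper's fingers on its knob alone; the vent cap stands right way up and still on the bench top (underside within 6 mm of it), with nothing leaning on it (value of joint lid between 0.925 and 1.17 rad and velocity of joint lid between -0.05 and 0.05 rad/s and distance between the grasp point and lid_grip below 0.05 m and contact force between the fingers and steam_box above 0.5 N and height (world z) of vent_cap between -0.006 and 0.006 m and angle between vent_cap's own z axis and vertical below 0.1 rad and linear speed of vent_cap below 0.02 m/s and contact force between anything else and vent_cap below 4 N); the arm keeps its last pose, push and grip.
It fails at once if the lid was let fall (it swung shut faster than 1.2 rad/s) (velocity of joint lid below -1.2 rad/s).
It fails at once if the cap was dropped or knocked off (it moved faster than 0.6 m/s outside the gripper) (linear speed of vent_cap above 0.6 m/s and contact force between the fingers and vent_cap below 0.05 N).
It fails at once if another thing on the bench was moved by more than 25 mm (distance of any of offcut_c, folding_rule, glue_bottle from where it was at the start of the episode above 0.025 m).
It also fails if it takes over 58 s, if anything falls off the work surface, if the arm or the gripper's body presses on something with over 40 N, if the wrist force passes 120 N, or if a joint passes its speed limit or range.

ROBOT

A 6-joint arm with a two-finger parallel gripper is mounted at the origin on a cart in front of the work surface, level with it; the furniture and walls round the work are solid. World frame = base frame: x ahead of the robot, y to its left, z up, the work surface at z = 0. Lengths are in m, angles in rad, forces in N, time in s.
With the tool pointing down it reaches from about 0.35 to 0.775 m from the base axis. Payload 7.3 kg.
Tool frame: the origin (TCP) lies at the very end of the fingers, on their centre line; the grasp point (between the pads) lies 19 mm behind it; z points along the fingers, y is the direction in which the jaws open and shut (so a half turn about z gives the same grasp; the last joint's range is limited). The gripper opens to 92 mm and grips with 3 to 60 N. Pads are 19 mm wide; open, the fingers measure 130 mm over their backs; the gripper's body (75 mm by 190 mm) begins 47 mm behind the grasp point.
Start: joints at [-1.284, 0.342, 1.524, -0, 1.275, -0.146], TCP at [0.22, -0.477, 0.227] pointing down, gripper open.
Joint ranges: [-2.53, 2.53], [-0.77, 2.02], [0.04, 2.7], [-1, 4.14], [0.28, 2.66], [-3.11, 3.11]. Speed limits (rad/s): [2.57, 2.57, 3.14, 3.14, 3.14, 3.14].

INTERFACE

Orientations are given as [roll, pitch, yaw] about the fixed x, y, z axes, in that order (R = Rz(yaw) Ry(pitch) Rx(roll)).
In Python, from cell import observe, read_camera, camera_info, hand_in gives the robot as it stands.
- The arm moves only by the tool jog_arm, never from a script. Its argument "rows" is one flat list of numbers, 5 for each row, row after row: the finger opening in mm, from 0 to 91.8, then the shift along the tool's x, y, z in mm, then the turn about the tool's z in degrees. In form: [gripper, tx, ty, tz, roll, gripper, tx, ty, tz, roll, ...]. A call has 1 to 20 rows; each row shifts and turns the commanded pose from where the row before left it, along the tool's axes as they then stand; what a row does not reach is not made up. A row lasts 1/10 s, in which the tool goes at most 50 mm and 8.59 degrees, less where a joint would pass 70% of its speed; a pose out of reach is approached as far as the arm can. A call with a gripper value outside its range is refused whole. The fingers move at their own pace and stop on an object; "grip_force" is the grip in N (left out, the last holds). Time passes only in rows, so rows that do not move let the fingers close. It gives the time, the measured TCP pose, the force and the opening at its end, in the units of the state.
- observe(): the state, without advancing time (a new reading comes with each control period).
- read_camera(name): name is "scene" or "top"; returns (picture, depth): 400x640x3 uint8, red, green, blue; 400x640 float32, m along the optical axis (not along the pixel's ray), 0 where there is no reading.
- camera_info(name): a dict with "fx", "fy", "cx", "cy" (pixels), "extrinsics" (4x4, takes a point from camera to world coordinates). Camera axes: x right, y up, looking along -z (the intrinsics and any distortion apply to the point x, -y, -z); pixel columns grow to the right and rows downward; lengths in m; the calibration is good to about 2 mm. A picture is of the moment at which its call begins. camera_info takes no time and is no camera call.
- hand_in(): hands the job in, once; it reports no verdict.
The state is a dict: "time": time; "qpos": joint angles; "qvel": joint speeds; "joint_efforts": joint torques, N m; "tool_pos": TCP position; "tool_rot": TCP orientation; "contact_force": force on the tool from outside, world axes, zero at the start; "torque": the same for the moment, N m; "opening": finger opening in m.
Only numpy, scipy, OpenCV 4.12 (cv2) and the standard library are available. Lean on these libraries where they do the work, as an engineer would, in place of code of your own. Each camera call takes 0.05 s, during which the arm holds its last target. There are 200 camera calls.

## Working session

There is one attempt and no reset: what is moved stays moved. The work goes in short steps, Python scripts to look and compute and a tool call to move; the robot and the scene stay as the last step left them, time stands still between calls to the robot, and variables do not carry over. Pictures are saved under pics/ and viewed, about 8 in all and at most 12, crops included, and the job is handed in when it is done.

Besides the shell and the picture viewer there is one more tool, called as a command line: name --argument value ..., lists and objects as JSON in quotes. jog_arm: Moves the arm, as the interface text tells. Its arguments: {"type":"object","properties":{"rows":{"type":"array","items":{"type":"number"}},"grip_force":{"type":"number"}},"required":["rows"]}

```bash
mkdir -p pics; ls
cat > h.py <<'E'
import numpy as np, cv2
from cell import *
def snap(name,tag):
    im,d=read_camera(name); cv2.imwrite(f'pics/{tag}.png',im[...,::-1]); np.save(f'pics/{tag}.npy',d); return im,d
def world(name,d):
    c=camera_info(name); v,u=np.mgrid[0:d.shape[0],0:d.shape[1]]
    p=np.stack([(u-c['cx'])/c['fx']*d,-(v-c['cy'])/c['fy']*d,-d,np.ones_like(d)],-1)
    return (p@np.array(c['extrinsics']).T)[...,:3]
E
python3 - <<'E'
from h import *
for n in('scene','top'):
    snap(n,n+'0'); print(camera_info(n))
print(observe())
E
```

```text
pics
{'fx': 458.159698647778, 'fy': 458.159698647778, 'cx': 324.55235807707857, 'cy': 200.27529354762157, 'extrinsics': array([[-0.76660967,  0.25603415, -0.58886002, -0.15396265],
       [-0.64198222, -0.32414846,  0.69482847,  0.95070832],
       [-0.01297825,  0.91069989,  0.41286472,  0.60167153],
       [ 0.        ,  0.        ,  0.        ,  1.        ]])}
{'fx': 378.7769678721036, 'fy': 378.7769678721036, 'cx': 322.94053803357446, 'cy': 206.4520618502368, 'extrinsics': array([[ 0.02626849,  0.97836698, -0.20520241,  0.35096645],
       [-0.99964519,  0.02661452, -0.00107406,  0.131535  ],
       [ 0.00441054,  0.20515782,  0.97871897,  0.93644496],
       [ 0.        ,  0.        ,  0.        ,  1.        ]])}
{'time': 0.1, 'qpos': array([-1.28400719e+00,  3.42657308e-01,  1.52492319e+00, -4.42663355e-05,
        1.27539402e+00, -1.46023765e-01]), 'qvel': array([ 0.00021471, -0.00113739, -0.00277486,  0.00015627,  0.00103901,
       -0.0004769 ]), 'joint_efforts': array([ 1.96945803e-03, -4.32005596e+01, -2.44693422e+01,  7.20109977e-02,
        5.26229572e-02, -5.52396511e-05]), 'tool_pos': array([ 0.220091  , -0.47623793,  0.22611165]), 'tool_rot': array([-3.14021934e+00, -1.59187658e-04,  4.32825705e-01]), 'contact_force': array([-1.56840548e-01,  8.31844773e-01,  6.34388344e-04]), 'torque': array([ 0.00089173,  0.01299691, -0.01131557]), 'opening': 0.09159839147348542}
```

View pics/top0.png

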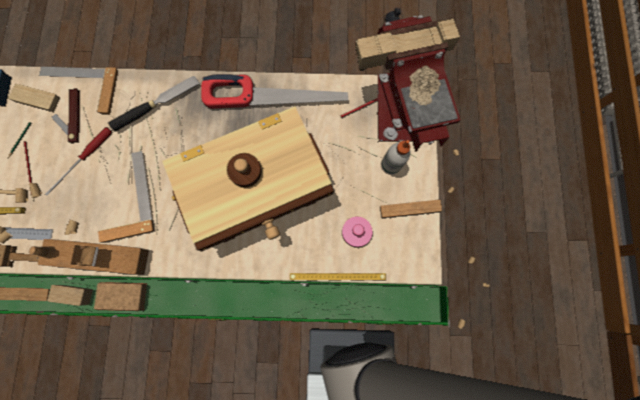

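View pics/scene0.png

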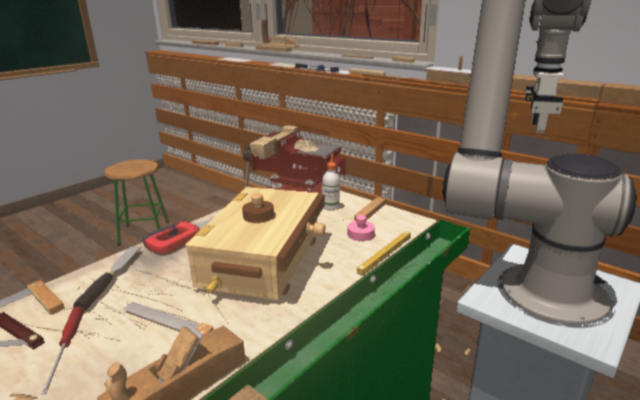

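The top view shows two cap-shaped things: the brown wooden cap on the lid at (243,169), and a pink one on the bench at (357,231). The brown one on the lid fits the description. The lid knob is near (271,230), the offcut at (410,209), the rule at (338,277) and the bottle at (396,157). Next I'll measure and check a close crop.

Run:
```python
from h import *
d=np.load('pics/top0.npy'); W=world('top',d); im=cv2.imread('pics/top0.png')
cv2.imwrite('pics/crop0.png',cv2.resize(im[90:300,150:460],None,fx=2.5,fy=2.5,interpolation=cv2.INTER_CUBIC))
z=W[...,2]
for n,(u,v) in dict(capknob=(240,165),caprim=(255,172),lidA=(205,160),lidB=(300,140),knob=(271,229),pink=(357,230),off1=(385,212),off2=(437,208),ruleL=(293,277),ruleR=(383,277),bottle=(403,147),bench=(410,240),benchR=(438,240),vise=(400,290)).items(): print(n,W[v,u].round(4))
def blob(u0,u1,v0,v1,lo,hi):
    s=np.zeros(z.shape,bool); s[v0:v1,u0:u1]=True; s&=(z>lo)&(z<hi); P=W[s]
    r=cv2.minAreaRect((P[:,:2]*1000).astype(np.float32)); print(s.sum(),P.mean(0).round(4),'rect',np.round(r[0]),np.round(r[1]),round(r[2],1))
print('knob head cap');blob(225,262,150,188,.166,.19)
print('cap body top');blob(225,265,145,190,.14,.152)
print('lid');blob(155,340,100,250,.117,.127)
print('pink');blob(335,380,210,255,.01,.06)
print('lid knob');blob(258,292,218,250,.085,.135)
print('off');blob(375,445,195,220,.01,.03)
print('rule');blob(285,392,268,285,.01,.03)
```

```text
capknob [0.5932 0.3077 0.1799]
caprim [0.589  0.2818 0.1464]
lidA [0.6214 0.4008 0.1217]
lidB [0.675  0.1888 0.1223]
knob [0.4693 0.2443 0.118 ]
pink [0.4813 0.0512 0.0562]
off1 [ 0.5338 -0.0212  0.0176]
off2 [ 0.5474 -0.1503  0.0177]
ruleL [0.3699 0.1994 0.0171]
ruleR [ 0.3756 -0.0155  0.0161]
bottle [ 0.6536 -0.0396  0.151 ]
bench [ 0.4683 -0.0861 -0.0015]
benchR [ 0.4702 -0.1558 -0.0018]
vise [ 0.3459 -0.0709 -0.0583]
knob head cap
143 [0.5944 0.308  0.177 ] rect [595. 308.] [25. 26.] 5.6
cap body top
731 [0.5933 0.3074 0.1479] rect [596. 309.] [72. 71.] 46.7
lid
13068 [0.5827 0.3044 0.1222] rect [571. 296.] [261. 327.] 25.8
pink
732 [0.4818 0.0504 0.0307] rect [484.  49.] [74. 71.] 0.7
lid knob
290 [0.4733 0.2496 0.1141] rect [472. 253.] [47. 45.] 12.2
off
749 [ 0.545  -0.0832  0.0183] rect [546. -84.] [ 31. 150.] 7.5
rule
675 [0.3749 0.0949 0.0174] rect [375.  94.] [ 14. 230.] 1.5
```

View pics/crop0.png

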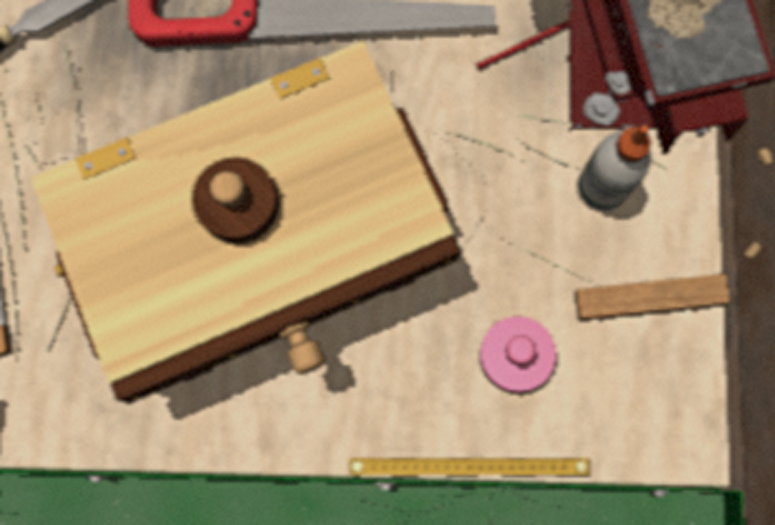

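The crop confirms it: the brown wooden cap with the pale knob sits on the lid, and the pink cap is a decoy. I'll refine the box yaw and cross-check with the scene camera.

```bash
cat >> h.py <<'E'
def togo(x,y,z,yaw=None):
    o=observe(); p=o['tool_pos']; r=o['tool_rot']; a=r[2]; d=np.array([x,y,z])-p; c,s=np.cos(a),np.sin(a)
    print('t',round(o['time'],2),'pos',p.round(4),'yaw deg',round(np.degrees(a),2),'F',o['contact_force'].round(1),'open',round(o['opening'],4))
    print('tool shift mm',np.round(1000*np.array([d[0]*c+d[1]*s,d[0]*s-d[1]*c,-d[2]]),1), 'roll deg(neg of dyaw)',None if yaw is None else round(np.degrees(a)-yaw,2))
E
python3 - <<'E'
from h import *
d=np.load('pics/top0.npy'); W=world('top',d); z=W[...,2]
m=((z>.118)&(z<.127)); m[:100]=0;m[250:]=0;m[:,:155]=0;m[:,340:]=0
m=cv2.morphologyEx(m.astype(np.uint8),cv2.MORPH_OPEN,np.ones((15,15)))>0
r=cv2.minAreaRect((W[m][:,:2]*1000).astype(np.float32)); print('lid',r)
d=np.load('pics/scene0.npy'); S=world('scene',d); zz=S[...,2]
g=(abs(S[...,0]-.595)<.05)&(abs(S[...,1]-.308)<.05)
for lo,hi in((.143,.152),(.172,.182)):
    P=S[g&(zz>lo)&(zz<hi)]; print(len(P),P.mean(0),cv2.minAreaRect((P[:,:2]*1000).astype(np.float32)))
g=(abs(S[...,0]-.46)<.05)&(abs(S[...,1]-.244)<.04)&(zz>.085)&(zz<.125)
P=S[g];print('knob scene',len(P),P.mean(0),P.min(0),P.max(0))
g=(np.hypot(W[...,0]-.46,W[...,1]-.244)<.03)&(z>.112)&(z<.125);P=W[g];print('knob top',len(P),P.mean(0),P.min(0),P.max(0))
g=(abs(W[...,0]-.46)<.045)&(abs(W[...,1]+.09)<.045);print('bench patch z',W[g][:,2].min(),W[g][:,2].max())
togo(.595,.308,.24,25.5)
E
```

```text
lid ((588.3824462890625, 304.54815673828125), (222.145263671875, 326.0372009277344), 25.675216674804688)
313 [0.58877402 0.31587129 0.14697409] ((591.6097412109375, 313.0470275878906), (72.61854553222656, 67.62631225585938), 53.13431167602539)
62 [0.59209792 0.3130264  0.17581692] ((593.3775634765625, 311.37445068359375), (23.811716079711914, 24.346567153930664), 13.726166725158691)
knob scene 382 [0.47901199 0.25483282 0.11107323] [0.44795869 0.21182641 0.08696052] [0.50987148 0.28396822 0.12328469]
knob top 150 [0.46663434 0.24575918 0.11629319] [0.44970387 0.23130597 0.11200533] [0.48984216 0.26322863 0.12115336]
bench patch z -0.00487939147344163 0.005654097475721431
t 0.1 pos [ 0.2201 -0.4762  0.2261] yaw deg 24.8 F [-0.2  0.8  0. ] open 0.0916
tool shift mm [ 669.3 -554.7  -13.9] roll deg(neg of dyaw) -0.7
```

jog_arm --rows '[60,20,-15,0,-0.9,60,34,-28,-1,0,60,34,-28,-1,0,60,34,-28,-1,0,60,34,-28,-1,0,60,34,-28,-1,0,60,34,-28,-1,0,60,34,-28,-1,0,60,34,-28,-1,0,60,34,-28,-1,0,60,34,-28,-1,0,60,34,-28,-1,0,60,34,-28,-1,0,60,34,-28,-1,0,60,34,-28,-1,0,60,34,-28,0,0,60,34,-28,0,0,60,34,-28,0,0,60,34,-28,0,0,60,20,-15,0,0]' --grip_force 12

```text
time: 2.1
tool_pos: [0.5768, 0.2902, 0.2396]
tool_rot: [-3.141, 0.001, 0.451]
contact_force: [0.6, 0.2, -0.6]
opening: 0.0598
```

Run:
```python
from h import *
togo(.595,.309,.154,25.7)
```

```text
t 2.1 pos [0.5768 0.2902 0.2396] yaw deg 25.82 F [ 0.6  0.2 -0.6] open 0.0598
tool shift mm [24.6 -9.  85.6] roll deg(neg of dyaw) 0.12
```

jog_arm --rows '[60,16,-4,0,0,60,0,0,0,0,60,0,0,0,0,60,0,0,0,0]'

```text
time: 2.5
tool_pos: [0.5888, 0.2968, 0.2406]
tool_rot: [3.141, 0.001, 0.448]
contact_force: [-0.4, 0.8, -0.5]
opening: 0.0602
```

Run:
```python
from h import *
togo(.595,.309,.154,25.7)
im,d=snap('top','top1'); cv2.imwrite('pics/crop1.png',cv2.resize(im[110:240,170:340,::-1],None,fx=4,fy=4,interpolation=cv2.INTER_CUBIC))
```

```text
t 2.5 pos [0.5888 0.2968 0.2406] yaw deg 25.66 F [-0.4  0.8 -0.5] open 0.0602
tool shift mm [10.9 -8.3 86.6] roll deg(neg of dyaw) -0.04
```

View pics/crop1.png

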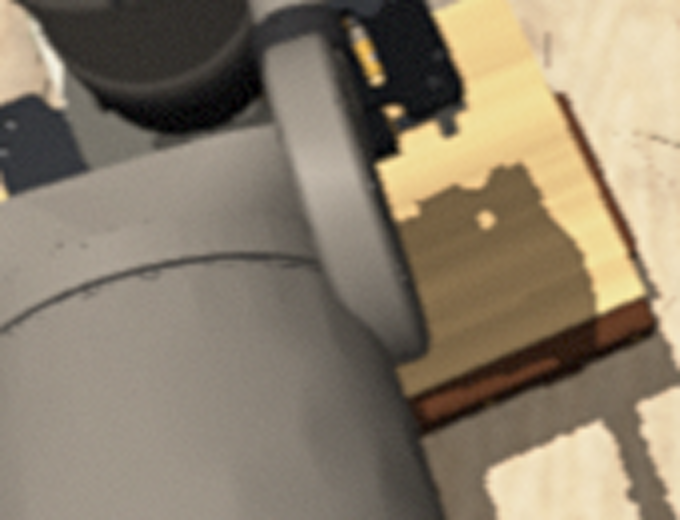

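The arm hides the cap from the top camera here, and the gripper body lies along the box's y as expected. I'll descend on the measured position.

jog_arm --rows '[60,6,-5,0,0,60,5,-3,0,0,60,0,0,20,0,60,0,0,20,0,60,0,0,10,0,60,0,0,0,0,60,0,0,0,0]'

```text
time: 3.25
tool_pos: [0.596, 0.3099, 0.1914]
tool_rot: [3.141, -0.001, 0.449]
contact_force: [0.0, 0.4, 0.4]
opening: 0.0601
```

Run:
```python
from h import *
togo(.595,.309,.154,25.7)
im,d=snap('scene','sc1'); cv2.imwrite('pics/crop2.png',cv2.resize(im[130:260,170:350,::-1],None,fx=4,fy=4,interpolation=cv2.INTER_CUBIC))
```

```text
t 3.25 pos [0.596  0.3099 0.1914] yaw deg 25.7 F [0.  0.4 0.4] open 0.0601
tool shift mm [-1.3  0.3 37.4] roll deg(neg of dyaw) -0.0
```

View pics/crop2.png

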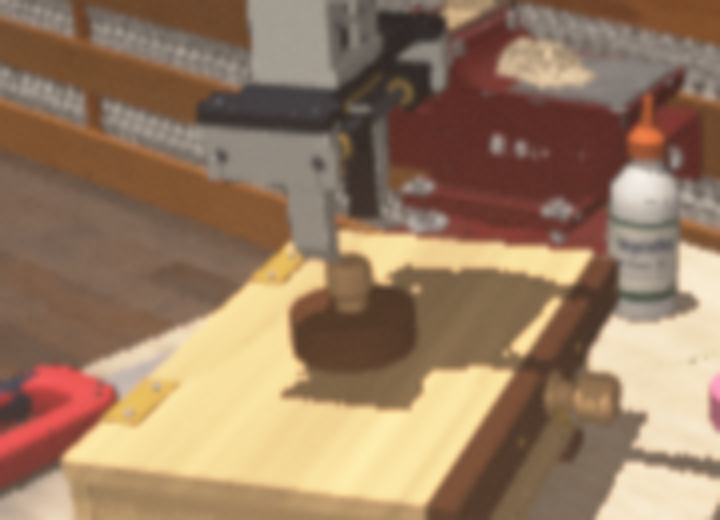

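The crop shows the cap's knob at (348,280), below and between the fingers at (315,240) and (365,200). I'll descend and grip.

jog_arm --rows '[60,-1,0,15,0,60,0,0,15,0,60,0,0,7,0,60,0,0,0,0,60,0,0,0,0,20,0,0,0,0,20,0,0,0,0,20,0,0,0,0,20,0,0,0,0,20,0,0,0,0,20,0,0,0,0,20,0,0,0,0,20,0,0,0,0]' --grip_force 12

```text
time: 4.6
tool_pos: [0.5948, 0.3092, 0.1538]
tool_rot: [3.141, -0.0, 0.448]
contact_force: [-0.1, 0.5, 1.2]
opening: 0.0266
```

jog_arm --rows '[20,0,0,-5,0,20,0,0,-10,0,20,0,0,-15,0,20,0,0,-20,0,20,0,0,-20,0,20,0,0,-10,0,20,0,0,-5,0,20,0,0,0,0,20,0,0,0,0]'

```text
time: 5.5
tool_pos: [0.5944, 0.3091, 0.2376]
tool_rot: [-3.142, 0.002, 0.449]
contact_force: [0.2, -0.5, -1.7]
opening: 0.0275
```

Run:
```python
from h import *
togo(.46,-.09,.2)
im,d=snap('scene','sc2'); cv2.imwrite('pics/crop3.png',cv2.resize(im[110:260,170:350,::-1],None,fx=3,fy=3,interpolation=cv2.INTER_CUBIC))
```

```text
t 5.5 pos [0.5944 0.3091 0.2376] yaw deg 25.7 F [ 0.2 -0.5 -1.7] open 0.0275
tool shift mm [-294.1  301.3   37.6] roll deg(neg of dyaw) None
```

View pics/crop3.png

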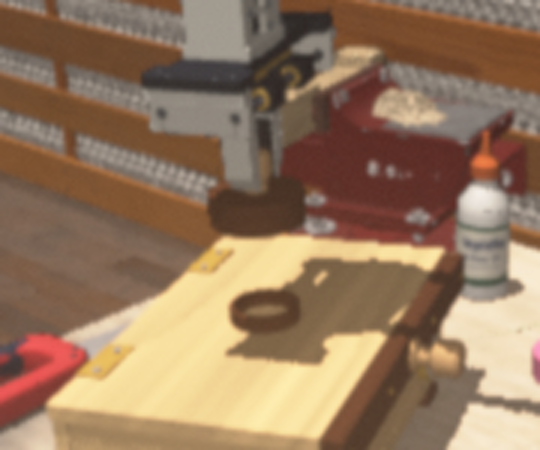

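The cap hangs upright in the grip at (257,205), clear of the collar, and the lid is still shut. I'll carry it to the clear spot at (0.46, -0.09).

jog_arm --rows '[20,-8,8,0,0,20,-18,18,0,0,20,-22,22,0,0,20,-22,23,0,0,20,-22,23,0,0,20,-22,23,0,0,20,-22,23,0,0,20,-22,23,0,0,20,-22,23,0,0,20,-22,22,0,0,20,-22,22,0,0,20,-22,22,0,0,20,-20,22,0,0,20,-18,18,0,0,20,-10,10,0,0,20,0,0,0,0,20,0,0,0,0,20,0,0,0,0]'

```text
time: 7.35
tool_pos: [0.4609, -0.0897, 0.2384]
tool_rot: [-3.141, 0.0, 0.449]
contact_force: [0.2, 0.0, -1.6]
opening: 0.027
```

Run:
```python
from h import *
togo(.46,-.09,.032)
im,d=snap('scene','sc3'); S=world('scene',d)
o=observe()['tool_pos']; g=(np.hypot(S[...,0]-o[0],S[...,1]-o[1])<.045)&(S[...,2]>.15)&(S[...,2]<.235)
print('lowest cap z',np.percentile(S[g][:,2],[0.5,2,5,50]),g.sum())
```

```text
t 7.35 pos [ 0.4609 -0.0897  0.2384] yaw deg 25.74 F [ 0.2  0.  -1.6] open 0.027
tool shift mm [-9.000e-01 -1.000e-01  2.064e+02] roll deg(neg of dyaw) None
lowest cap z [0.20583041 0.2069489  0.2082754  0.22586674] 389
```

jog_arm --rows '[20,0,0,8,0,20,0,0,18,0,20,0,0,25,0,20,0,0,25,0,20,0,0,25,0,20,0,0,25,0,20,0,0,25,0,20,0,0,20,0,20,0,0,14,0,20,0,0,8,0,20,0,0,3,0,20,0,0,2,0,20,0,0,1,0,20,0,0,0,0,20,0,0,0,0]'

```text
time: 8.9
tool_pos: [0.4611, -0.0905, 0.0401]
tool_rot: [3.141, -0.001, 0.448]
contact_force: [-0.7, 0.3, -1.4]
opening: 0.0274
```

Run:
```python
from h import *
togo(.46,-.09,.032)
```

```text
t 8.9 pos [ 0.4611 -0.0905  0.0401] yaw deg 25.7 F [-0.7  0.3 -1.4] open 0.0274
tool shift mm [-0.7 -0.9  8.1] roll deg(neg of dyaw) None
```

jog_arm --rows '[20,0,0,2,0,20,0,0,2,0,20,0,0,1,0,20,0,0,1,0,20,0,0,0,0,20,0,0,0,0]'

```text
time: 9.5
tool_pos: [0.4608, -0.0904, 0.0337]
tool_rot: [3.142, 0.0, 0.449]
contact_force: [0.9, -0.2, -1.6]
opening: 0.0272
```

jog_arm --rows '[20,0,0,1,0,20,0,0,0,0,20,0,0,0,0]'

```text
time: 9.8
tool_pos: [0.4608, -0.0904, 0.0327]
tool_rot: [3.142, 0.0, 0.448]
contact_force: [-0.4, 0.4, -1.9]
opening: 0.0273
```

jog_arm --rows '[20,0,0,1,0,20,0,0,0,0,20,0,0,0,0]'

```text
time: 10.1
tool_pos: [0.4609, -0.0904, 0.0318]
tool_rot: [3.141, -0.0, 0.449]
contact_force: [0.1, 0.6, 0.3]
opening: 0.0272
```

The cap's weight has gone onto the bench, with the wrist z force changing from -1.7 N to about 0. I'll release and rise.

jog_arm --rows '[32,0,0,0,0,40,0,0,0,0,60,0,0,0,0,60,0,0,0,0,60,0,0,0,0,60,0,0,0,0,60,0,0,-10,0,60,0,0,-20,0,60,0,0,-25,0,60,0,0,-30,0,60,0,0,-30,0,60,0,0,-30,0,60,0,0,-20,0,60,0,0,0,0,60,0,0,0,0]'

```text
time: 11.6
tool_pos: [0.4606, -0.0903, 0.1971]
tool_rot: [3.141, -0.001, 0.449]
contact_force: [-0.4, -0.2, 0.0]
opening: 0.06
```

Run:
```python
from h import *
im,d=snap('scene','sc4'); S=world('scene',d)
g=(np.hypot(S[...,0]-.461,S[...,1]+.09)<.05)&(S[...,2]>.02)&(S[...,2]<.065);P=S[g];print(P.mean(0),P.max(0),g.sum())
# lid_grip from box pose
yaw=np.radians(25.7);c,s=np.cos(yaw),np.sin(yaw); cap=np.array([.595,.309]); k=cap-.149*np.array([c,s]); print('lid_grip',k)
togo(k[0],k[1],.19,25.7)
cv2.imwrite('pics/crop4.png',cv2.resize(im[130:300,220:460,::-1],None,fx=3,fy=3,interpolation=cv2.INTER_CUBIC))
```

```text
[ 0.45673661 -0.08141242  0.03084165] [ 0.4990012  -0.04908843  0.05677206] 307
lid_grip [0.46073952 0.2443848 ]
t 11.65 pos [ 0.4602 -0.0902  0.1963] yaw deg 25.69 F [-0.4 -0.2  0.2] open 0.0603
tool shift mm [ 145.5 -301.3    6.3] roll deg(neg of dyaw) -0.01
```

View pics/crop4.png

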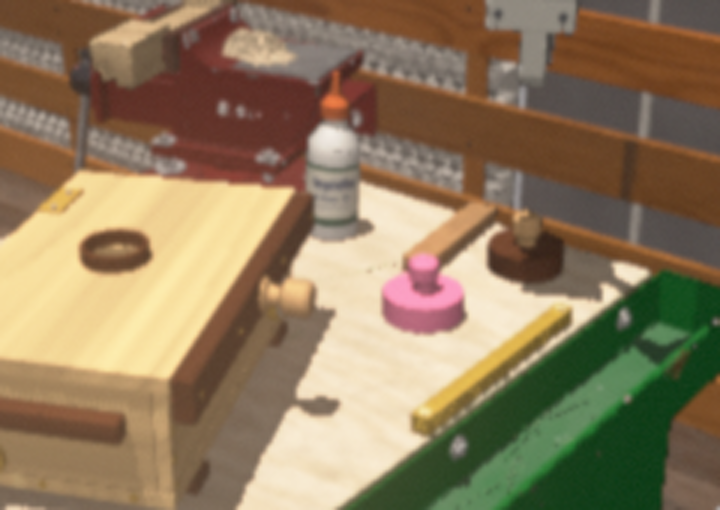

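The cap stands upright at about (525,255) in the crop and everything else is in place. Now to the lid knob.

jog_arm --rows '[60,5,-10,0,0,60,10,-21,0,0,60,10,-21,0,0,60,10,-21,0,0,60,10,-22,0,0,60,10,-22,0,0,60,10,-22,0,0,60,11,-22,0,0,60,11,-22,0,0,60,11,-22,0,0,60,11,-22,0,0,60,10,-22,0,0,60,10,-21,0,0,60,10,-21,0,0,60,6,-10,0,0,60,0,0,15,0,60,0,0,20,0,60,0,0,15,0,60,0,0,0,0,60,0,0,0,0]'

```text
time: 13.65
tool_pos: [0.4608, 0.2436, 0.1466]
tool_rot: [3.142, 0.001, 0.448]
contact_force: [0.9, -0.7, 0.5]
opening: 0.0603
```

Run:
```python
from h import *
togo(.4607,.2444,.085,25.7)
im,d=snap('scene','sc5'); cv2.imwrite('pics/crop5.png',cv2.resize(im[130:300,230:400,::-1],None,fx=3.4,fy=3.4,interpolation=cv2.INTER_CUBIC))
```

```text
t 13.65 pos [0.4608 0.2436 0.1466] yaw deg 25.69 F [ 0.9 -0.7  0.5] open 0.0603
tool shift mm [ 0.3 -0.7 61.6] roll deg(neg of dyaw) -0.01
```

View pics/crop5.png

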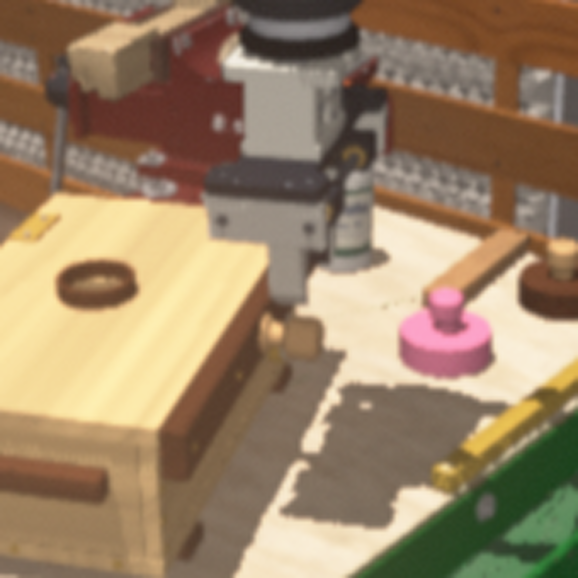

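The fingers sit over the knob head at (300,335). I'll descend, grip, and work out the arc.

jog_arm --rows '[60,0,-0.7,15,0,60,0,0,20,0,60,0,0,15,0,60,0,0,8,0,60,0,0,4,0,60,0,0,0,0,60,0,0,0,0,20,0,0,0,0,20,0,0,0,0,20,0,0,0,0,20,0,0,0,0,20,0,0,0,0,20,0,0,0,0,20,0,0,0,0,20,0,0,0,0]' --grip_force 25

```text
time: 15.2
tool_pos: [0.4612, 0.2433, 0.0848]
tool_rot: [3.14, -0.0, 0.449]
contact_force: [3.1, -5.3, 1.0]
opening: 0.0284
```

Run:
```python
from h import *
togo(.4607,.2444,.085,25.7)
t=np.radians(np.arange(0,60.1,3)); c,s=np.cos(t),np.sin(t)
X=249-(249*c+6*s); Z=-((249*s-6*c)+6)
print([(round(a,1),round(b,1)) for a,b in zip(np.diff(X),np.diff(Z))],X[-1],Z[-1])
```

```text
t 15.2 pos [0.4612 0.2433 0.0848] yaw deg 25.7 F [ 3.1 -5.3  1. ] open 0.0284
tool shift mm [ 0.  -1.2 -0.2] roll deg(neg of dyaw) 0.0
[(np.float64(0.0), np.float64(-13.0)), (np.float64(0.7), np.float64(-13.0)), (np.float64(1.4), np.float64(-13.0)), (np.float64(2.1), np.float64(-12.9)), (np.float64(2.7), np.float64(-12.7)), (np.float64(3.4), np.float64(-12.6)), (np.float64(4.1), np.float64(-12.4)), (np.float64(4.7), np.float64(-12.2)), (np.float64(5.3), np.float64(-11.9)), (np.float64(5.9), np.float64(-11.6)), (np.float64(6.5), np.float64(-11.3)), (np.float64(7.1), np.float64(-10.9)), (np.float64(7.7), np.float64(-10.5)), (np.float64(8.2), np.float64(-10.1)), (np.float64(8.7), np.float64(-9.7)), (np.float64(9.2), np.float64(-9.2)), (np.float64(9.7), np.float64(-8.7)), (np.float64(10.2), np.float64(-8.2)), (np.float64(10.6), np.float64(-7.6)), (np.float64(11.0), np.float64(-7.1))] 119.30384757729334 -218.6403255423252
```

jog_arm --rows '[20,0,1.5,0,0,20,0,0,-4,0,20,0,0,-9,0,20,0.7,0,-13,0,20,1.4,0,-13,0,20,2.1,0,-12.9,0,20,2.7,0,-12.7,0,20,3.4,0,-12.6,0,20,0,0,0,0,20,0,0,0,0]'

```text
time: 16.2
tool_pos: [0.4702, 0.2475, 0.1617]
tool_rot: [-3.141, 0.0, 0.449]
contact_force: [0.4, 2.6, -4.1]
opening: 0.0285
```

```bash
cat >> h.py <<'E'
def lid(tag):
    im,d=snap('scene',tag); S=world('scene',d)
    yaw=np.radians(25.7); c,s=np.cos(yaw),np.sin(yaw)
    X=(S[...,0]-.685)*c+(S[...,1]-.352)*s; Y=-(S[...,0]-.685)*s+(S[...,1]-.352)*c; Z=S[...,2]-.11
    o=observe(); p=o['tool_pos']; g=((p[0]-.685)*c+(p[1]-.352)*s, p[2]+.019-.11)
    print('theta from grip',np.degrees(np.arctan2(g[1],-g[0])+np.arctan2(6,249)).round(1),'radius',round(np.hypot(*g),4),'F',o['contact_force'].round(1),'open',o['opening'].round(4))
    m=(Y>.07)&(Y<.155)&(X<.0)&(X>-.22)&(Z>.02)
    if m.sum()>30:
        P=np.c_[-X[m],Z[m]]
        ang=np.degrees(np.arctan2(P[:,1],P[:,0])); print('lid pts',m.sum(),'angle pct',np.percentile(ang,[5,25,50,75,95]).round(1)); a=P-np.median(P,0); v=np.linalg.svd(a,full_matrices=False)[2][0]; print('plane slope',np.degrees(np.arctan(v[1]/v[0])).round(1))
    return im
E
python3 - <<'E'
from h import *
lid('sc6')
E
```

```text
Traceback (most recent call last):
  File "h.py", line 18, in lid
    print('theta from grip',np.degrees(np.arctan2(g[1],-g[0])+np.arctan2(6,249)).round(1),'radius',round(np.hypot(*g),4),'F',o['contact_force'].round(1),'open',o['opening'].round(4))
                                                                                                                                                                ^^^^^^^^^^^^^^^^^^
AttributeError: 'float' object has no attribute 'round'
```

```bash
sed -i "s/o\['opening'\].round(4)/round(o['opening'],4)/" h.py
python3 - <<'E'
from h import *
lid('sc6')
E
```

```text
theta from grip 17.7 radius 0.2491 F [ 1.   2.2 -3.7] open 0.0289
lid pts 1630 angle pct [14.5 21.2 22.8 28.1 36.6]
plane slope 22.5
```

jog_arm --rows '[20,2,0,-6,0,20,2.1,0,-6.4,0,20,4.7,0,-12.2,0,20,5.3,0,-11.9,0,20,5.9,0,-11.6,0,20,6.5,0,-11.3,0,20,7.1,0,-10.9,0,20,7.7,0,-10.5,0,20,0,0,0,0,20,0,0,0,0]'

```text
time: 17.3
tool_pos: [0.507, 0.2652, 0.2425]
tool_rot: [-3.141, 0.002, 0.449]
contact_force: [-3.4, 0.4, -2.5]
opening: 0.0286
```

Run:
```python
from h import *
lid('sc7')
```

```text
theta from grip 38.7 radius 0.2493 F [-3.   1.2 -2.1] open 0.0287
lid pts 1529 angle pct [34.  37.9 45.2 50.1 63.8]
plane slope 63.9
```

jog_arm --rows '[20,4,0,-5,0,20,4.2,0,-5.1,0,20,8.7,0,-9.7,0,20,9.2,0,-9.2,0,20,9.7,0,-8.7,0,20,10.2,0,-8.2,0,20,5.3,0,-3.8,0,20,5.3,0,-3.8,0,20,5.5,0,-3.6,0,20,5.5,0,-3.5,0,20,0,0,0,0,20,0,0,0,0,20,0,0,0,0]'

```text
time: 18.65
tool_pos: [0.5684, 0.2947, 0.3036]
tool_rot: [3.142, -0.0, 0.449]
contact_force: [-5.5, 0.6, 2.6]
opening: 0.0289
```

Run:
```python
from h import *
im=lid('sc8'); cv2.imwrite('pics/crop8.png',cv2.resize(im[60:310,180:470,::-1],None,fx=2.3,fy=2.3,interpolation=cv2.INTER_CUBIC))
```

```text
theta from grip 60.0 radius 0.2492 F [-5.4  1.1  3.2] open 0.0287
lid pts 1935 angle pct [53.9 57.8 60.7 64.4 70.2]
plane slope 68.1
```

View pics/crop8.png

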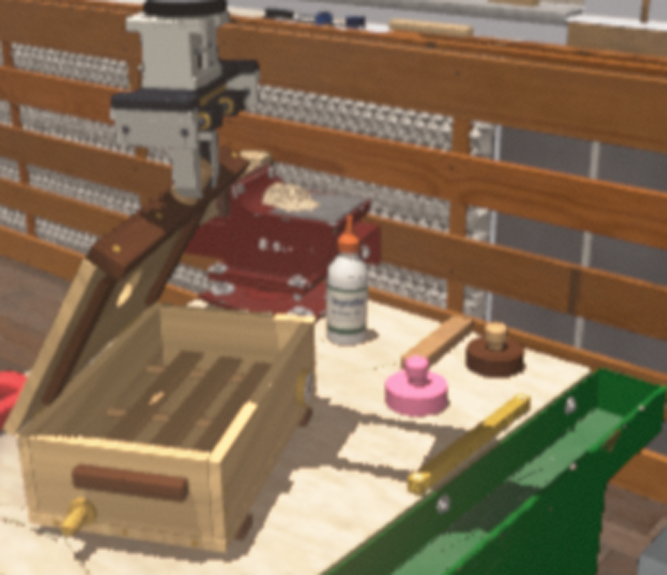

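The lid stands at about 60° with the knob in the fingers at (193,190). The brown cap is upright at (495,350) and the bystanders are in place. I'll let it settle, then hand in.

jog_arm --rows '[20,0,0,0,0,20,0,0,0,0,20,0,0,0,0,20,0,0,0,0,20,0,0,0,0]'

```text
time: 19.2
tool_pos: [0.5684, 0.2947, 0.3036]
tool_rot: [3.142, -0.0, 0.449]
contact_force: [-4.7, 1.7, 3.1]
opening: 0.0285
```

Run:
```python
from h import *
o=observe(); p=o['tool_pos']
g=((p[0]-.685)*np.cos(.4486)+(p[1]-.352)*np.sin(.4486), p[2]-.091)
th=np.degrees(np.arctan2(g[1],-g[0]))+1.4; print(th,abs(o['qvel']).max(),o['contact_force'],o['opening'])
if abs(th-60)<4 and abs(o['qvel']).max()<.03: print(hand_in())
```

```text
59.97461591622824 0.001978010050117245 [-4.71399552  1.7465891   3.14355484] 0.02848575191537501
the job is handed in; nothing more can be done
None
```

I moved the brown vent cap off the lid and stood it upright on the clear bench at about (0.46, -0.09). Then I raised the lid by its knob and handed in at 19.2 s while still holding it open at about 60°.

**Last checks:**
- **Lid angle:** the gripper position put it at 60.0°, with the grasp 249 mm from the hinge, as it should be. The arm was still.
- **Grip:** the fingers held the knob at 28.5 mm opening, with about 6 N at the wrist.
- **Bench:** in the last picture the cap was upright, and the pink cap, offcut, rule and bottle looked unmoved. I judged the other things by eye and did not re-measure them.

**One disagreement:** my rough camera check of the lid gave a median of about 61°, but its plane fit read 68°. I discounted the fit because its points mixed in the rail and collar, and it had also been far off on the way up (64° when the lid was at about 39°).

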